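Steady the rocking pot stand

TASK

The pot stand with the red grip is rocking, because two of its feet are standing on the raised rib of its drip tray. Turn it on the tray until all four feet stand on the white tray floor, clear of the rib, so that it is level and steady; keep it in the middle of that tray and leave the stand with the green grip alone.

Things in the scene. Friction and masses are not known exactly. Their poses are not given: they have to be found in the camera images.
- red_grip (a point): Centre of the upright red grip (36 mm along its x, 16 along y, 60 high) amid a loose round wire stand, ring 132 mm across, 0.25-0.5 kg. Standing level this point is 76 mm above the feet, the ring's top 38, the grip's foot 46. Four black feet, 12 mm across, at x, y = +-39, +-39 mm; hanging tab out to x = 81. Starts with two opposite feet on the rib, tipped about 8 degrees. z up the grip.
- red_tray: Fixed white square drip tray under that stand, 200 mm, blue rim 9 mm high. Origin: centre of its underside, on the worktop; z up. Floor 4 mm up. A dark steel rib, 16 mm wide, 180 long, 8 above the floor, runs along its x through the centre. Feet clear the rib when the stand's x is along or square to the tray's x, within 25 degrees.
- green_grip (a point): Centre of the green grip of the other stand, same sizes and axes as the red one, already level on a tray of its own: a bystander.
There are look-alikes about, which are no part of the job. Leave any yellow look-alike of the part that bears red_grip alone.

How it is judged:
At the end, for the whole second after the job is handed in: The red-gripped stand is level to 2 degrees, all feet down on the tray floor (its grip centre 80 mm above the tray's underside, to about 2.5 mm), its middle within 20 mm of the tray's centre, and it stays so when let go (angle between red_grip's own z axis and vertical below 0.035 rad and z of red_grip in the frame of red_tray between 0.077 and 0.0825 m and horizontal distance between red_grip and red_tray below 0.02 m); the robot touches nothing.
It fails at once if the green-gripped stand is moved by more than 15 mm or tipped (distance of green_grip from where it was at the start of the episode above 0.015 m or angle between green_grip's own z axis and vertical above 0.15 rad).
It fails at once if the red-gripped stand is tipped over (more than 35 degrees) (angle between red_grip's own z axis and vertical above 0.61 rad).
It also fails if it takes over 32 s, if anything falls off the work surface, if the arm or the gripper's body presses on something with over 40 N, if the wrist force passes 120 N, or if a joint passes its speed limit or range.

ROBOT

A 7-joint arm with a two-finger parallel gripper is mounted at the origin on the work surface. World frame = base frame: x ahead of the robot, y to its left, z up, the work surface at z = 0. Lengths are in m, angles in rad, forces in N, time in s.
With the tool pointing down it reaches from about 0.425 to 0.875 m from the base axis. Payload 4.7 kg.
Tool frame: the origin (TCP) lies midway between the tips of the shut fingers; the grasp point (between the pads) lies 19 mm behind it; y points along the fingers, z is the direction in which the jaws open and shut, and the axes are right-handed (so a half turn about y gives the same grasp; the last joint's range is limited). The gripper opens to 87 mm and grips with 3 to 60 N. Pads are 19 mm wide; open, the fingers measure 117 mm over their backs; the gripper's body (75 mm by 190 mm) begins 51 mm behind the grasp point.
Start: joints at [1.179, 0.321, -0.07, 1.45, 0.023, 1.371, -0.057], TCP at [0.257, -0.597, 0.223] pointing down, gripper open.
Joint ranges: [-2.86, 2.86], [-0.3, 2.09], [-1.38, 1.24], [0.06, 2.45], [-1.56, 4.7], [0.09, 2.05], [-2.69, 2.69]. Speed limits (rad/s): [2.57, 2.57, 3.14, 3.14, 3.14, 3.14, 3.14].

INTERFACE

Orientations are given as a rotation vector (axis times angle).
In Python, from bench import ctrl gives the robot as it stands.
- The arm moves only by the tool play_rows, never from a script. Its arguments are lists of equal length, an entry for each row: "translation": the shift along the tool's x, y, z in mm, a list of three; "turn": the turn, a rotation vector about the tool's x, y, z in rad, a list of three; "fingers": the opening, from -1 (shut) to 1 (fully open), so that 0 is half open. In form: {"translation": [[dx, dy, dz], ...], "turn": [[wx, wy, wz], ...], "fingers": [fingers, ...]}. A call has exactly 10 rows; each row shifts and turns the commanded pose from where the row before left it, along the tool's axes as they then stand; what a row does not reach is not made up. A row lasts 1/12 s, in which the tool goes at most 41.7 mm and 7.16 degrees, less where a joint would pass 70% of its speed; a pose out of reach is approached as far as the arm can. A call with a gripper value outside its range is refused whole. The fingers move at their own pace and stop on an object; "grip_force" is the grip in N (left out, the last holds). Time passes only in rows, so rows that do not move let the fingers close, or fill a call up. It gives the time, the measured TCP pose, the force and the opening at its end, in the units of the state.
- ctrl.get_state(): the state, without advancing time (a new reading comes with each control period).
- ctrl.get_image(name): name is "side" or "top"; returns the picture (384x512x3 uint8, blue, green, red); there is no depth.
- ctrl.camera_info(name): a dict with "camera_matrix" (3x3 intrinsics, pixels), "k1" (the pictures are not rectified: a ray, as slopes to the right and down, at radius r is drawn at 1 + k1 r^2 times it, then the intrinsics apply), "R" (3x3) and "t" (3): a world point X has camera coordinates R X + t. Camera axes: x right, y down, z forward; pixel columns grow to the right and rows downward; lengths in m; the calibration is good to about 2 mm. A picture is of the moment at which its call begins. camera_info takes no time and is no camera call.
- ctrl.close_job(): hands the job in, once; it reports no verdict.
The state is a dict: "time": time; "joint_positions": joint angles; "qd": joint speeds; "joint_torque": joint torques, N m; "position": TCP position; "tool_rot": TCP orientation; "ft_force": force on the tool from outside, world axes, zero at the start; "torque": the same for the moment, N m; "grip_width": opening from 0.0 (shut) to 1.0 (fully open).
Only numpy, scipy, OpenCV 4.12 (cv2) and the standard library are available. Lean on these libraries where they do the work, as an engineer would, in place of code of your own. Each camera call takes 0.05 s, during which the arm holds its last target.

## Working session

There is one attempt and no reset: what is moved stays moved. The work goes in short steps, Python scripts to look and compute and a tool call to move; the robot and the scene stay as the last step left them, time stands still between calls to the robot, and variables do not carry over. Pictures are saved under pics/ and viewed, and the job is handed in when it is done.

Besides the shell and the picture viewer there is one more tool, called after "Emit:" as name(argument=value, ...) on one line, values as JSON. play_rows: Moves the arm, as the interface text tells. Its arguments: {"type":"object","properties":{"translation":{"type":"array"},"turn":{"type":"array"},"fingers":{"type":"array"},"grip_force":{"type":"number"}},"required":["translation","turn","fingers"]}

```bash
mkdir -p pics; ls; python3 - <<'E'
from bench import ctrl
import cv2,numpy as np
s=ctrl.get_state(); print(s)
for n in("side","top"):
    im=ctrl.get_image(n); cv2.imwrite(f"pics/{n}0.png",im)
    print(n,ctrl.camera_info(n))
E
```

```text
pics
{'time': 0.0, 'joint_positions': array([ 1.17909149,  0.32182377, -0.07008914,  1.45167828,  0.02262054,
        1.37079386, -0.05688365]), 'qd': array([-7.67140443e-04,  1.08310550e-03, -1.01664127e-03,  6.05169112e-05,
        1.83890955e-03, -2.17616622e-03, -6.89149194e-05]), 'joint_torque': array([ 3.75705467e-04, -4.91286564e+01, -4.03775750e-01, -3.12527704e+01,
       -6.40020682e-02,  4.36745526e-02,  1.59445899e-04]), 'position': array([ 0.25632354, -0.59672202,  0.22145941]), 'tool_rot': array([-0.41169986,  2.00025861, -1.99648479]), 'ft_force': array([ 0.14245407, -0.32322167,  0.16316673]), 'torque': array([ 0.00257619, -0.02252037, -0.03000027]), 'grip_width': 0.9972418007477873}
side {'camera_matrix': array([[384.01754866,   0.        , 262.85069954],
       [  0.        , 384.01754866, 193.846764  ],
       [  0.        ,   0.        ,   1.        ]]), 'k1': -0.11645429401322717, 'R': array([[-0.99495879, -0.09970452, -0.01077136],
       [-0.0571104 ,  0.65162379, -0.75638934],
       [ 0.08243431, -0.75196106, -0.65403298]]), 't': array([0.44630339, 0.0817869 , 0.77438481])}
top {'camera_matrix': array([[408.37406428,   0.        , 255.46135916],
       [  0.        , 408.37406428, 194.95033015],
       [  0.        ,   0.        ,   1.        ]]), 'k1': 0.050486192362847584, 'R': array([[-0.02922653, -0.99956682,  0.00346087],
       [-0.99787058,  0.02897461, -0.05843616],
       [ 0.05831057, -0.00516139, -0.99828515]]), 't': array([0.01113875, 0.42472737, 1.12495408])}
```

View pics/side0.png

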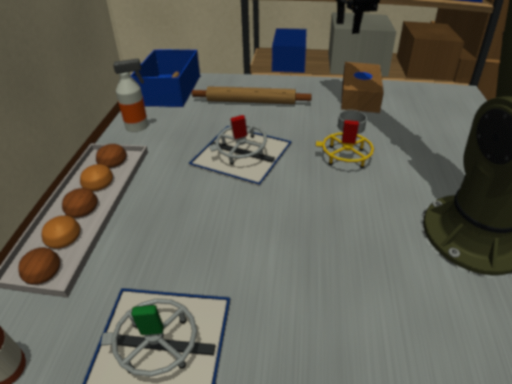

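View pics/top0.png

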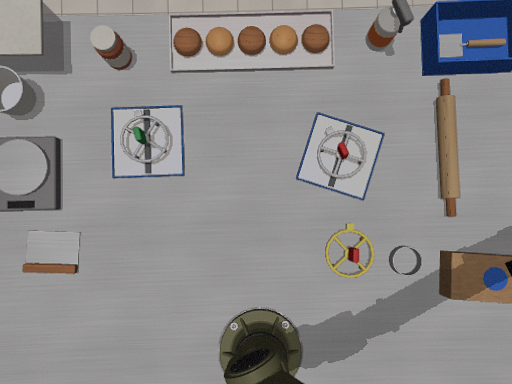

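The side view shows red grips at (239,127), a grey ring on a white tray, and at (350,131), a yellow ring with no tray. In the top view they are at (342,150) and (353,255). The green stand is at top (139,134). The grey one on the blue-rimmed tray fits the description, because it stands on a ribbed tray. The yellow one is the look-alike. I'll enlarge to confirm and measure.

```bash
cat > h.py <<'E'
import numpy as np,cv2
from bench import ctrl
from scipy.spatial.transform import Rotation as Ro
def ray(n,uv):
    c=ctrl.camera_info(n);K=c["camera_matrix"];k=c["k1"]
    p=np.atleast_2d(uv).astype(float)
    d=cv2.undistortPoints(p.reshape(-1,1,2),K,np.array([k,0,0,0.])).reshape(-1,2)
    R=c["R"];C=-R.T@c["t"]
    return C,np.c_[d,np.ones(len(d))]@R
def onz(n,uv,z):
    C,d=ray(n,uv); return C+d*((z-C[2])/d[:,2])[:,None]
def two(a,b):
    C1,d1=ray("top",a);C2,d2=ray("side",b);d1=d1[0];d2=d2[0]
    s=np.linalg.lstsq(np.c_[d1,-d2],C2-C1,rcond=None)[0]
    P,Q=C1+s[0]*d1,C2+s[1]*d2
    return (P+Q)/2,np.linalg.norm(P-Q)
def proj(n,X):
    c=ctrl.camera_info(n)
    X=np.atleast_2d(X).astype(float)
    return cv2.projectPoints(X.reshape(-1,1,3),cv2.Rodrigues(c["R"])[0],c["t"],c["camera_matrix"],np.array([c["k1"],0,0,0.]))[0].reshape(-1,2)
def redmask(im):
    h=cv2.cvtColor(im,cv2.COLOR_BGR2HSV)
    return (((h[...,0]<6)|(h[...,0]>174))&(h[...,1]>170)&(h[...,2]>60)).astype(np.uint8)
def bluemask(im):
    h=cv2.cvtColor(im,cv2.COLOR_BGR2HSV)
    return ((abs(h[...,0].astype(int)-112)<12)&(h[...,1]>110)).astype(np.uint8)
E
python3 - <<'E'
from h import *
t=cv2.imread("pics/top0.png");s=cv2.imread("pics/side0.png")
a=cv2.resize(t[100:210,285:395],(560,560),interpolation=cv2.INTER_CUBIC)
cv2.imwrite("pics/tc0.png",a)
b=cv2.resize(s[100:195,180:300],(720,570),interpolation=cv2.INTER_CUBIC)
cv2.imwrite("pics/sc0.png",b)
for n,im in(("top",t),("side",s)):
    N,l,st,c=cv2.connectedComponentsWithStats(redmask(im))
    for i in range(1,N):
        if st[i,4]>20: print(n,st[i],c[i])
m=bluemask(t); m[:, :290]=0;m[:,395:]=0;m[:105]=0;m[210:]=0
q=cv2.minAreaRect(cv2.findNonZero(m)); bp=cv2.boxPoints(q); print(bp)
P=onz("top",bp,0.009);print(P,P.mean(0),np.linalg.norm(P-np.roll(P,1,0),axis=1))
E
```

```text
top [339 142   9  17  87] [343.05747126 149.57471264]
top [349 248  10  14 117] [353.26495726 254.25641026]
side [232 116  14  22 248] [238.64919355 126.34677419]
side [343 121  15  21 270] [349.73333333 130.67407407]
[[295.2593  178.53864]
 [316.27866 111.659  ]
 [384.1204  132.98068]
 [363.10104 199.86032]]
[[ 0.46783834 -0.11396262  0.009     ]
 [ 0.65523652 -0.17953385  0.009     ]
 [ 0.58860254 -0.36698959  0.009     ]
 [ 0.40268327 -0.30042946  0.009     ]] [ 0.52859017 -0.24022888  0.009     ] [0.19752231 0.19853883 0.19894658 0.19747463]
```

View pics/tc0.png

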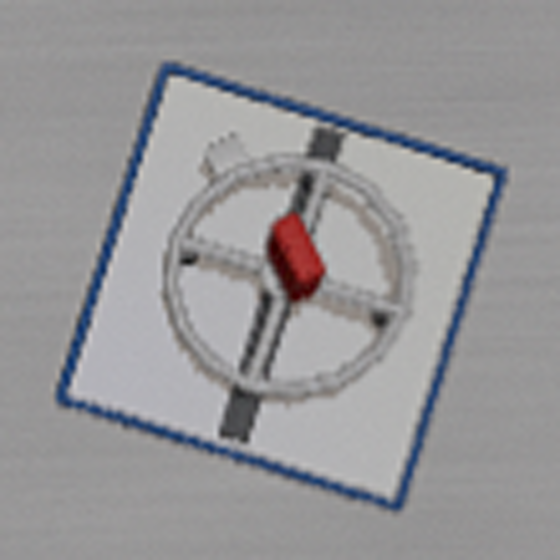

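View pics/sc0.png

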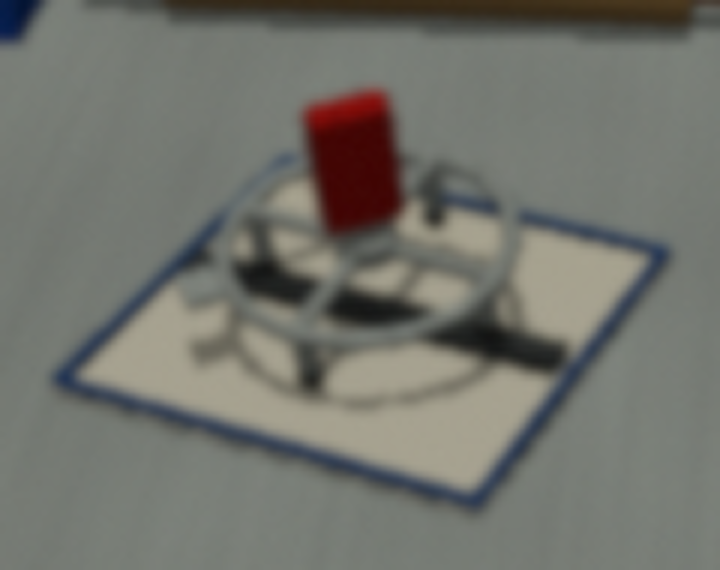

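The crops confirm it: grey ring, red grip, ribbed tray. The tab is at top crop (222,155), the rib runs from (328,135) to (235,440), and two feet stand on the rib. Next I'll get the tray, rib and grip axes.

```bash
python3 - <<'E'
from h import *
t=cv2.imread("pics/top0.png");s=cv2.imread("pics/side0.png")
tp=lambda x,y:(285+x*110/560-.4,100+y*110/560-.4)
sd=lambda x,y:(180+x/6-.4,100+y/6-.4)
print("cams",ray("top",(0,0))[0],ray("side",(0,0))[0])
rib=onz("top",[tp(328,135),tp(235,440)],.012);print("rib",rib,np.linalg.norm(rib[0]-rib[1]),np.degrees(np.arctan2(*(rib[0]-rib[1])[1::-1])),rib.mean(0))
g,e=two((343.06,149.57),(238.65,126.35));print("grip",g,e)
tab,e=two(tp(222,155),sd(203,293));print("tab",tab,e)
ri=onz("top",[tp(288,275)],.05)[0];print("ring c",ri,np.degrees(np.arctan2(*(tab-ri)[1::-1])),np.linalg.norm((tab-ri)[:2]))
# grip top-face mid from side ; bottom mid
C,d=ray("side",[sd(350,105),sd(372,228)]);
print("grip in crop",[ (np.array(p)-[285,100])*560/110 for p in proj("top",[g])])
# tool
st=ctrl.get_state();print(Ro.from_rotvec(st["tool_rot"]).as_matrix().round(3))
m=redmask(t)[130:170,330:355]
r=redmask(t);r[200:]=0
print(cv2.minAreaRect(cv2.findNonZero(r)))
im=cv2.resize(t[135:165,325:360],(700,600),interpolation=cv2.INTER_CUBIC);cv2.imwrite("pics/tg0.png",im)
im=cv2.resize(s[108:145,220:260],(640,592),interpolation=cv2.INTER_CUBIC);cv2.imwrite("pics/sg0.png",im)
E
```

```text
cams [0.35855178 0.00463394 1.14780584] [0.38488849 0.5735114  0.57314324]
rib [[ 0.61057399 -0.26920002  0.012     ]
 [ 0.44369801 -0.21170663  0.012     ]] 0.17650235406105766 -19.01024444538227 [ 0.527136   -0.24045333  0.012     ]
grip [ 0.53174102 -0.23349541  0.08578047] 0.0021357549689782367
tab [ 0.59453992 -0.20628134  0.03567957] 0.0033868956572139226
ring c [ 0.52783453 -0.23593158  0.05      ] 23.964927689909814 0.07299825391740097
grip in crop [array([295.78896223, 254.43295735])]
[[-0.919 -0.001  0.395]
 [-0.395  0.002 -0.919]
 [ 0.    -1.    -0.002]]
((236.240234375, 106.726806640625), (240.81906127929688, 14.441184997558594), 22.158109664916992)
```

View pics/tg0.png

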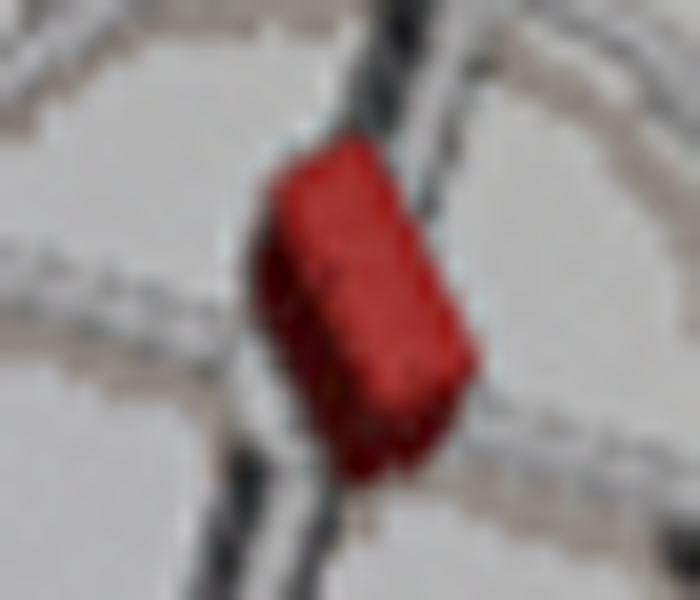

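View pics/sg0.png

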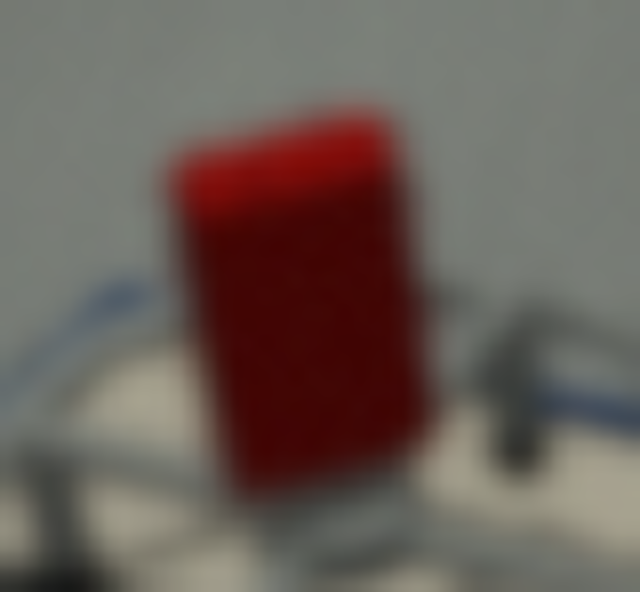

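```bash
python3 - <<'E'
from h import *
tp=lambda x,y:(325+x/20-.5,135+y/20-.5); sp=lambda x,y:(220+x/16-.5,108+y/16-.5)
c,e=two(tp(371,278),sp(285,165));print("top face",c,e)
P=onz("top",[tp(275,195),tp(385,415),tp(350,135),tp(475,365)],c[2])
for a,b in((0,1),(2,3),(0,2),(1,3)):
    d=P[a]-P[b];print(np.degrees(np.arctan2(d[1],d[0])),np.linalg.norm(d))
g=np.array([.5317,-.2335,.0858])
for ctr in ([.5286,-.2402],[.5271,-.2405]):
  for q in (c,g):
    v=q-np.array([*ctr,.012]);print("tilt",np.degrees(np.arcsin(np.hypot(*v[:2])/np.linalg.norm(v))),np.degrees(np.arctan2(v[1],v[0])),np.linalg.norm(v))
# predicted pose check: tilt ~8deg toward n
u=np.radians(-19.4)
n=np.array([-np.sin(u),np.cos(u),0])
print(n, np.array([.528,-.2403,.012])+.106*(np.cos(.14)*np.array([0,0,1])+np.sin(.14)*n), np.array([.528,-.2403,.012])+.076*(np.cos(.14)*np.array([0,0,1])+np.sin(.14)*n))
E
```

```text
top face [ 0.53150308 -0.22743587  0.11289564] 0.00026011648365757917
24.169095584107097 0.03140926938516878
26.094832637360618 0.033418832225533664
127.01388591817138 0.012309710124459075
117.42178820302058 0.01314585876099733
tilt 7.392209884813067 77.18657822495564 0.10174124381059564
tilt 5.712446823549502 65.17065341185041 0.07416832207890374
tilt 7.780596313101747 71.3743244181023 0.10183314008697865
tilt 6.475250232783208 56.68936917543947 0.07427381772872592
[0.33216113 0.94322266 0.        ] [ 0.53291318 -0.22634826  0.1169629 ] [ 0.53152266 -0.23029686  0.08725642]
```

```bash
cat >> h.py <<'E'
def target(yaw_deg,tilt_deg,tdir_deg,sgn=-1):
    """tool R: grip x yaw, tilted; tool y=-a, tool z = sgn*gripy"""
    d=np.radians(tdir_deg);ax=np.array([-np.sin(d),np.cos(d),0])
    T=Ro.from_rotvec(ax*np.radians(tilt_deg)).as_matrix()
    G=T@Ro.from_euler('z',yaw_deg,degrees=True).as_matrix()
    y=-G[:,2];z=sgn*G[:,1]
    return np.c_[np.cross(y,z),y,z]
def plan(R,p):
    s=ctrl.get_state();R0=Ro.from_rotvec(s["tool_rot"]).as_matrix()
    w=Ro.from_matrix(R0.T@R).as_rotvec()
    dp=np.array(p)-s["position"]
    print("turn",w.round(4),np.degrees(np.linalg.norm(w)).round(2),"shift after turn mm",(R.T@dp*1000).round(1),"before",(R0.T@dp*1000).round(1),"dist",np.linalg.norm(dp))
E
python3 - <<'E'
from h import *
R=target(25.3,8,70.6);print(R.round(3))
plan(R,np.array([.530,-.233,.072])-.085*R[:,1])
plan(R,np.array([.530,-.233,.072]))
E
```

```text
[[-0.902 -0.046  0.43 ]
 [-0.421 -0.131 -0.898]
 [ 0.098 -0.99   0.099]]
turn [ 0.1027 -0.0355 -0.0964] 8.32 shift after turn mm [-414.5    2.7 -223.7] before [-403.    65.8 -234.8] dist 0.4710220815649115
turn [ 0.1027 -0.0355 -0.0964] 8.32 shift after turn mm [-414.5   87.7 -223.7] before [-395.   149.9 -225.9] dist 0.47911161462972657
```

Emit:
play_rows(translation=[[0,0,0],[0,0,0],[-30,0,-16],[-30,0,-16],[-30,0,-16],[-30,0,-16],[-30,0,-16],[-30,0,-16],[-30,0,-16],[-30,0,-16]], turn=[[0.0514,-0.0178,-0.0482],[0.0514,-0.0178,-0.0482],[0,0,0],[0,0,0],[0,0,0],[0,0,0],[0,0,0],[0,0,0],[0,0,0],[0,0,0]], fingers=[1,1,1,1,1,1,1,1,1,1], grip_force=25)

```text
time: 0.93
position: [0.4185, -0.3798, 0.1856]
tool_rot: [-0.525, 1.879, -2.125]
ft_force: [-0.0, -1.6, -0.1]
grip_width: 1.002
```

```bash
python3 - <<'E'
from h import *
s=ctrl.get_state();print(s["time"],s["position"],s["joint_positions"].round(2))
R=target(25.3,8,70.6)
plan(R,np.array([.530,-.233,.072])-.085*R[:,1])
E
```

```text
0.9333 [ 0.418509   -0.37977564  0.18563559] [ 0.84  0.14 -0.26  1.76  0.18  1.22 -0.61]
turn [-0.0015 -0.0002  0.0004] 0.09 shift after turn mm [-173.4    3.1  -95.1] before [-173.4    2.9  -95.1] dist 0.19782054975038862
```

Emit:
play_rows(translation=[[-25,0,-14],[-25,0,-14],[-25,0,-14],[-25,0,-14],[-25,0,-13],[-25,0,-13],[-23,3,-13],[0,0,0],[0,0,0],[0,0,0]], turn=[[0,0,0],[0,0,0],[0,0,0],[0,0,0],[0,0,0],[0,0,0],[0,0,0],[0,0,0],[0,0,0],[0,0,0]], fingers=[1,1,1,1,1,1,1,1,1,1])

```text
time: 1.77
position: [0.5325, -0.2244, 0.1563]
tool_rot: [-0.526, 1.879, -2.126]
ft_force: [-0.1, -0.3, 0.1]
grip_width: 1.002
```

```bash
python3 - <<'E'
from h import *
s=ctrl.get_state();print(s["time"],s["position"],s["joint_positions"].round(2))
R=target(25.3,8,70.6)
plan(R,np.array([.530,-.233,.072]))
im=ctrl.get_image("side");cv2.imwrite("pics/s1.png",cv2.resize(im[40:200,150:350],(800,600)))
E
```

```text
1.7667 [ 0.53248492 -0.22443945  0.15630919] [ 0.6   0.24 -0.39  1.72  0.24  1.23 -0.99]
turn [-0.0016 -0.0005  0.0013] 0.12 shift after turn mm [-2.4 84.7 -1.7] before [-2.5 84.7 -1.9] dist 0.08477911066502979
```

View pics/s1.png

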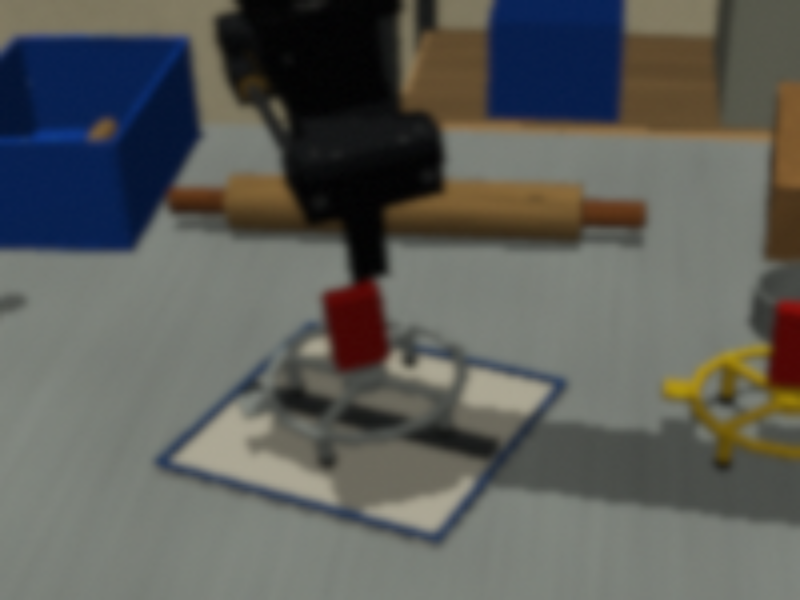

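The fingers are over the red grip at crop (355,325), lined up with its tilt. I'll descend next.

Emit:
play_rows(translation=[[-2,12,-2],[0,12,0],[0,12,0],[0,12,0],[0,12,0],[0,12,0],[0,12,0],[0,0,0],[0,0,0],[0,0,0]], turn=[[0,0,0],[0,0,0],[0,0,0],[0,0,0],[0,0,0],[0,0,0],[0,0,0],[0,0,0],[0,0,0],[0,0,0]], fingers=[1,1,1,1,1,1,1,1,1,1])

```text
time: 2.65
position: [0.5307, -0.2323, 0.0735]
tool_rot: [-0.524, 1.877, -2.125]
ft_force: [0.0, -0.2, 0.2]
grip_width: 0.998
```

```bash
python3 - <<'E'
from h import *
s=ctrl.get_state();print(s["time"],s["position"],s["ft_force"])
im=ctrl.get_image("side");cv2.imwrite("pics/s2.png",cv2.resize(im[90:200,170:310],(760,600)))
im=ctrl.get_image("top");cv2.imwrite("pics/t2.png",cv2.resize(im[90:220,280:410],(600,600)))
E
```

```text
2.65 [ 0.53072365 -0.2322709   0.07345822] [ 0.04502933 -0.24056421  0.24608682]
```

View pics/s2.png

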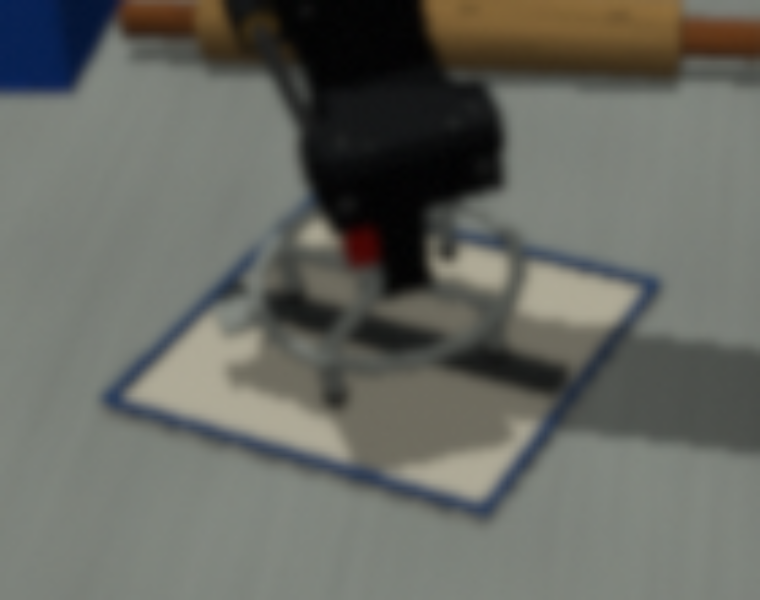

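View pics/t2.png

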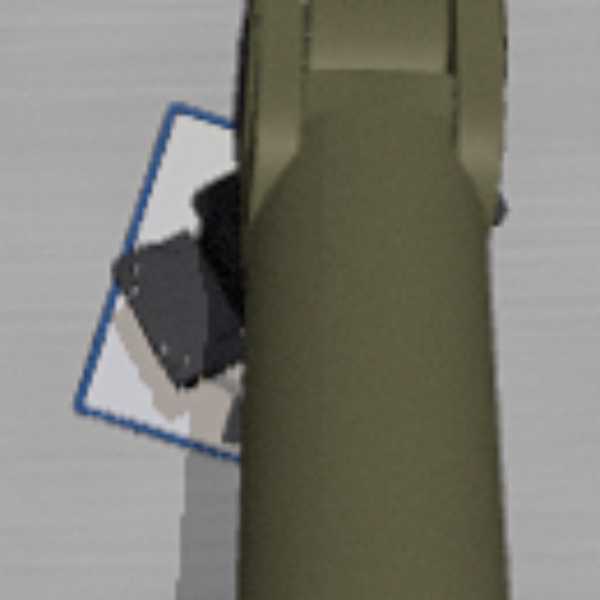

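The grip at crop (362,245) is between the fingers, with nothing touched, so I'll close.

Emit:
play_rows(translation=[[0,0,0],[0,0,0],[0,0,0],[0,0,0],[0,0,0],[0,0,0],[0,0,0],[0,0,0],[0,0,0],[0,0,0]], turn=[[0,0,0],[0,0,0],[0,0,0],[0,0,0],[0,0,0],[0,0,0],[0,0,0],[0,0,0],[0,0,0],[0,0,0]], fingers=[-1,-1,-1,-1,-1,-1,-1,-1,-1,-1], grip_force=30)

```text
time: 3.58
position: [0.5302, -0.2323, 0.0731]
tool_rot: [-0.525, 1.878, -2.125]
ft_force: [-0.1, 0.5, 0.3]
grip_width: 0.326
```

```bash
python3 - <<'E'
from h import *
s=ctrl.get_state();print(s["time"],s["position"],s["ft_force"],s["grip_width"]*87)
# after lift 25mm along world z in current tool axes; then level turn
R0=Ro.from_rotvec(s["tool_rot"]).as_matrix()
print("lift", (R0.T@[0,0,25]).round(2))
E
```

```text
3.5833 [ 0.53021794 -0.23228938  0.07309146] [-0.07596268  0.46496516  0.28042854] 28.331043568365658
lift [  2.45 -24.75   2.52]
```

Emit:
play_rows(translation=[[0,0,0],[0,0,0],[0,0,0],[0,0,0],[0,0,0],[0,0,0],[0,0,0],[0,0,0],[0,0,0],[0,0,0]], turn=[[0,0,0],[0,0,0],[0,0,0],[0,0,0],[0,0,0],[0,0,0],[0,0,0],[0,0,0],[0,0,0],[0,0,0]], fingers=[-1,-1,-1,-1,-1,-1,-1,-1,-1,-1])

```text
time: 4.42
position: [0.53, -0.2323, 0.073]
tool_rot: [-0.525, 1.878, -2.125]
ft_force: [-1.4, 0.4, -1.2]
grip_width: 0.183
```

The opening is 0.183 × 87 = 15.9 mm, which matches the 16 mm grip. Now I'll lift.

Emit:
play_rows(translation=[[0,0,0],[0.6,-6.2,0.6],[0.6,-6.2,0.6],[0.6,-6.2,0.6],[0.6,-6.2,0.6],[0.6,-6.2,0.6],[0,0,0],[0,0,0],[0,0,0],[0,0,0]], turn=[[0,0,0],[0,0,0],[0,0,0],[0,0,0],[0,0,0],[0,0,0],[0,0,0],[0,0,0],[0,0,0],[0,0,0]], fingers=[-1,-1,-1,-1,-1,-1,-1,-1,-1,-1])

```text
time: 5.25
position: [0.5299, -0.232, 0.104]
tool_rot: [-0.526, 1.879, -2.125]
ft_force: [-0.6, -0.4, -4.9]
grip_width: 0.181
```

```bash
python3 - <<'E'
from h import *
s=ctrl.get_state();print(s["time"],s["position"],s["ft_force"],s["joint_positions"].round(2))
im=ctrl.get_image("side");cv2.imwrite("pics/s3.png",cv2.resize(im[90:200,170:310],(760,600)))
for yaw in (70.6,-19.4):
    R=target(yaw,0,0); plan(R,[.529,-.2402,.098])
E
```

```text
5.25 [ 0.52985748 -0.2320294   0.1039529 ] [-0.63680424 -0.37082721 -4.86012417] [ 0.61  0.28 -0.38  1.77  0.27  1.13 -1.01]
turn [-0.0561 -0.7894  0.1334] 45.98 shift after turn mm [8.  5.9 1.9] before [3.6 7.  6.4] dist 0.01012145708649548
turn [-0.1339  0.7788  0.0546] 45.38 shift after turn mm [-1.9  5.9  8. ] before [3.6 7.  6.4] dist 0.01012145708649548
```

View pics/s3.png

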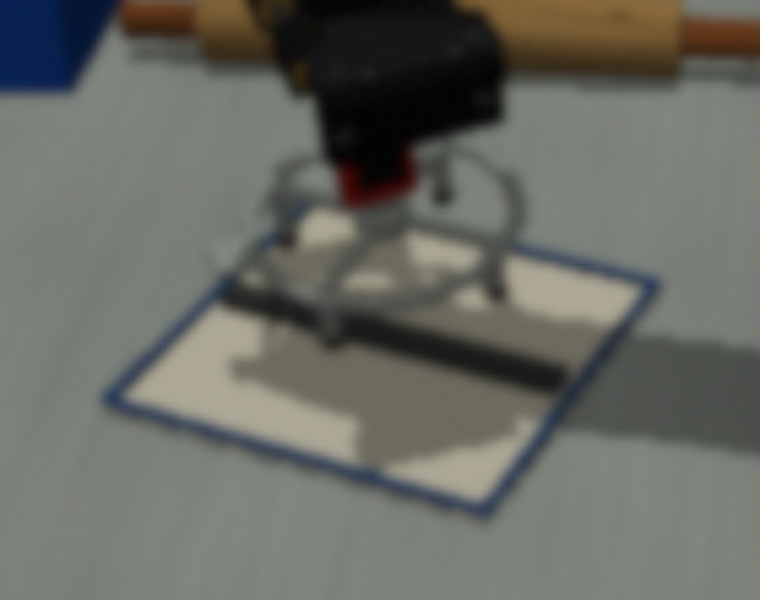

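The stand is clear of the tray (lift load 4.9 N). I'll level it and turn 45° anticlockwise.

Emit:
play_rows(translation=[[0,0,0],[0,0,0],[0,0,0],[0,0,0],[0,0,0],[0,0,0],[0,0,0],[0,0,0],[0,0,0],[0,0,0]], turn=[[-0.0056,-0.0789,0.0133],[-0.0056,-0.0789,0.0133],[-0.0056,-0.0789,0.0133],[-0.0056,-0.0789,0.0133],[-0.0056,-0.0789,0.0133],[-0.0056,-0.0789,0.0133],[-0.0056,-0.0789,0.0133],[-0.0056,-0.0789,0.0133],[-0.0056,-0.0789,0.0133],[-0.0056,-0.0789,0.0133]], fingers=[-1,-1,-1,-1,-1,-1,-1,-1,-1,-1])

```text
time: 6.13
position: [0.5299, -0.2323, 0.1041]
tool_rot: [-1.032, 1.451, -1.452]
ft_force: [0.7, 0.1, -3.7]
grip_width: 0.183
```

```bash
python3 - <<'E'
from h import *
s=ctrl.get_state();print(s["time"],s["position"],s["ft_force"],s["joint_positions"].round(2))
im=ctrl.get_image("side");cv2.imwrite("pics/s4.png",cv2.resize(im[80:200,160:310],(750,600)))
im=ctrl.get_image("top");cv2.imwrite("pics/t4.png",cv2.resize(im[90:220,280:410],(600,600)))
R=target(70.6,0,0); plan(R,[.528,-.2402,.098])
E
```

```text
6.1333 [ 0.5298609  -0.23227318  0.10407076] [ 0.65421912  0.14257282 -3.69598934] [ 0.79  0.3  -0.49  1.76  0.15  1.12 -0.09]
turn [-0.0001 -0.0014  0.0008] 0.09 shift after turn mm [7.2 6.  0.7] before [7.2 6.  0.7] dist 0.009405099857799424
```

View pics/s4.png

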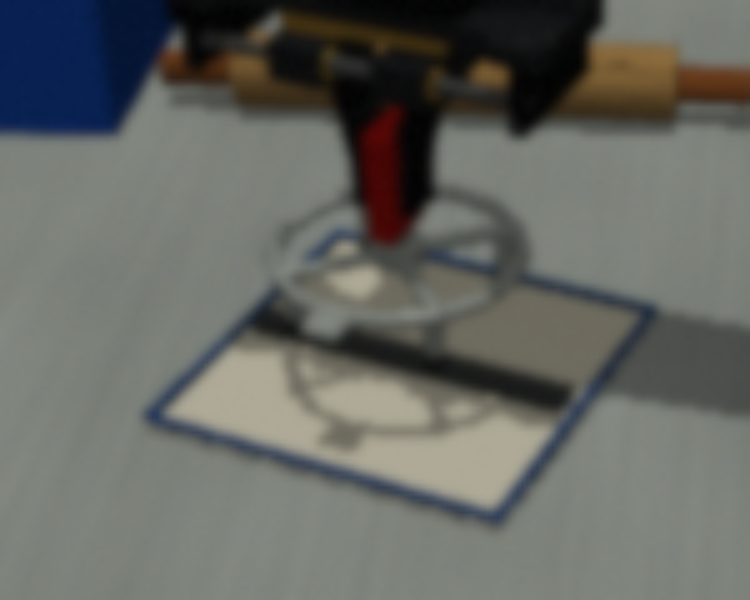

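View pics/t4.png

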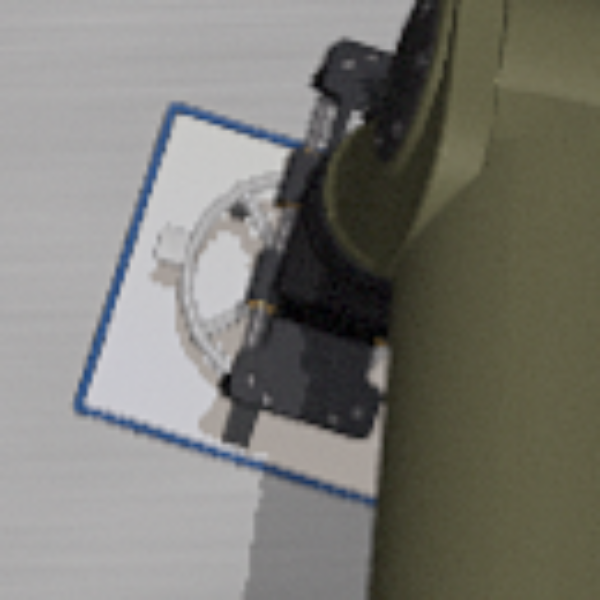

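```bash
python3 - <<'E'
from h import *
tp=lambda x,y:(280+x*130/600-.4,90+y*130/600-.4); sp=lambda x,y:(160+x/5-.4,80+y/5-.4)
tab,e=two(tp(172,243),sp(325,322));print("tab",tab,e)
c=ctrl.get_state()["position"]
for z in (.06,.07,.08):
    t=onz("top",[tp(172,243)],z)[0];d=t-c
    print(z,t,np.degrees(np.arctan2(d[1],d[0])),np.hypot(*d[:2]))
# where grip bottom is in side
print(proj("side",[c,c+[0,0,-.011]]), proj("side",[[.53,-.232,.079]])*0)
m=sp(385,238);print("grip bottom px",m)
# ring outline in side image: predict level ring of top z
E
```

```text
tab [ 0.55522061 -0.16735294  0.07639705] 0.0014482758901150472
0.06 [ 0.55897292 -0.16991909  0.06      ] 65.16522889310647 0.0696611086463031
0.07 [ 0.55713049 -0.16831446  0.07      ] 67.0753726801241 0.07038263209436617
0.08 [ 0.55528805 -0.16670982  0.08      ] 68.94472218855859 0.07118074582914098
[[238.64285262 119.91114461]
 [238.86694571 123.85847255]] [[0. 0.]]
grip bottom px (236.6, 127.19999999999999)
```

The tab bears 68°, with 70.6° intended, at height 76 mm against an expected 78 mm, so the stand is level and square to the tray. I'll centre and lower it.

Emit:
play_rows(translation=[[3.5,0,0.5],[3.5,0,0],[0,6,0],[0,6,0],[0,6,0],[0,6,0],[0,5,0],[0,4,0],[0,2,0],[0,0,0]], turn=[[0,0,0],[0,0,0],[0,0,0],[0,0,0],[0,0,0],[0,0,0],[0,0,0],[0,0,0],[0,0,0],[0,0,0]], fingers=[-1,-1,-1,-1,-1,-1,-1,-1,-1,-1])

```text
time: 7.07
position: [0.528, -0.2387, 0.0687]
tool_rot: [-1.03, 1.454, -1.454]
ft_force: [0.0, 0.8, -4.1]
grip_width: 0.181
```

Emit:
play_rows(translation=[[0,0,0],[0,0,0],[0,0,0],[0,0.5,0],[0,0.5,0],[0,0,0],[0,0,0],[0,0,0],[0,0,0],[0,0,0]], turn=[[0,0,0],[0,0,0],[0,0,0],[0,0,0],[0,0,0],[0,0,0],[0,0,0],[0,0,0],[0,0,0],[0,0,0]], fingers=[-1,-1,-1,-1,-1,-1,-1,-1,-1,-1])

```text
time: 7.9
position: [0.5284, -0.239, 0.0684]
tool_rot: [-1.029, 1.453, -1.455]
ft_force: [0.1, 0.0, -4.3]
grip_width: 0.183
```

```bash
python3 - <<'E'
from h import *
s=ctrl.get_state();print(s["time"],s["position"],s["ft_force"],s["torque"])
im=ctrl.get_image("side");cv2.imwrite("pics/s5.png",cv2.resize(im[80:200,160:310],(750,600)))
E
```

```text
7.9 [ 0.52837813 -0.23895095  0.06842903] [ 0.14051687  0.03643015 -4.31715239] [-0.03223752 -0.0310412  -0.02232159]
```

View pics/s5.png

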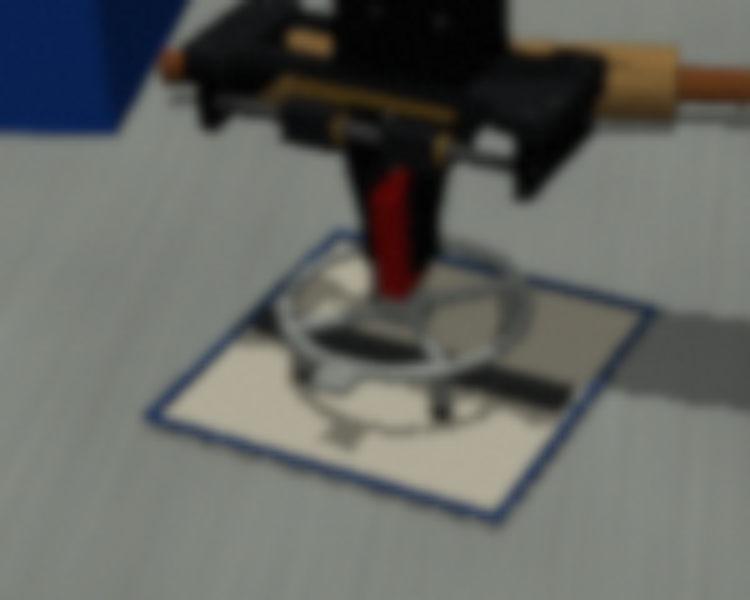

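Still hanging (load 4.3 N). The front feet at (303,375) and (440,410) are over white floor, clear of the rib. I'll lower further in small steps.

Emit:
play_rows(translation=[[0,0.8,0],[0,0.8,0],[0,0.8,0],[0,0.8,0],[0,0,0],[0,0,0],[0,0,0],[0,0,0],[0,0,0],[0,0,0]], turn=[[0,0,0],[0,0,0],[0,0,0],[0,0,0],[0,0,0],[0,0,0],[0,0,0],[0,0,0],[0,0,0],[0,0,0]], fingers=[-1,-1,-1,-1,-1,-1,-1,-1,-1,-1])

```text
time: 8.78
position: [0.5285, -0.239, 0.0656]
tool_rot: [-1.029, 1.453, -1.455]
ft_force: [-2.2, 0.1, 3.5]
grip_width: 0.18
```

Emit:
play_rows(translation=[[0,0.5,0],[0,0,0],[0,0,0],[0,0,0],[0,0,0],[0,0,0],[0,0,0],[0,0,0],[0,0,0],[0,0,0]], turn=[[0,0,0],[0,0,0],[0,0,0],[0,0,0],[0,0,0],[0,0,0],[0,0,0],[0,0,0],[0,0,0],[0,0,0]], fingers=[-1,-1,-1,1,1,1,1,1,1,1])

```text
time: 9.62
position: [0.5285, -0.2389, 0.0646]
tool_rot: [-1.029, 1.453, -1.455]
ft_force: [-0.2, -0.7, -0.6]
grip_width: 0.624
```

Emit:
play_rows(translation=[[0,0,0],[0,0,0],[0,0,0],[0,0,0],[0,0,0],[0,0,0],[0,0,0],[0,0,0],[0,0,0],[0,0,0]], turn=[[0,0,0],[0,0,0],[0,0,0],[0,0,0],[0,0,0],[0,0,0],[0,0,0],[0,0,0],[0,0,0],[0,0,0]], fingers=[1,1,1,1,1,1,1,1,1,1])

```text
time: 10.45
position: [0.5284, -0.2389, 0.0647]
tool_rot: [-1.029, 1.453, -1.455]
ft_force: [-0.3, 0.1, -0.5]
grip_width: 1.003
```

Emit:
play_rows(translation=[[0,-8,0],[0,-12,0],[0,-15,0],[0,-20,0],[0,-25,0],[0,-25,0],[0,-25,0],[0,0,0],[0,0,0],[0,0,0]], turn=[[0,0,0],[0,0,0],[0,0,0],[0,0,0],[0,0,0],[0,0,0],[0,0,0],[0,0,0],[0,0,0],[0,0,0]], fingers=[1,1,1,1,1,1,1,1,1,1])

```text
time: 11.28
position: [0.5281, -0.2388, 0.195]
tool_rot: [-1.029, 1.453, -1.455]
ft_force: [-0.8, 0.1, -0.2]
grip_width: 1.001
```

```bash
python3 - <<'E'
from h import *
s=ctrl.get_state();print(s["time"],s["position"])
plan(Ro.from_rotvec(s["tool_rot"]).as_matrix(),[.34,-.53,.21])
E
```

```text
11.2833 [ 0.52813475 -0.23879382  0.19500491]
turn [0. 0. 0.] 0.0 shift after turn mm [337.2 -14.8 -80.6] before [337.2 -14.8 -80.6] dist 0.34701667792895863
```

Emit:
play_rows(translation=[[30,-2,-8],[30,-2,-8],[30,-2,-8],[30,-2,-8],[30,-2,-8],[30,-2,-8],[30,-2,-8],[30,0,-8],[30,0,-8],[0,0,0]], turn=[[0,0,0],[0,0,0],[0,0,0],[0,0,0],[0,0,0],[0,0,0],[0,0,0],[0,0,0],[0,0,0],[0,0,0]], fingers=[1,1,1,1,1,1,1,1,1,1])

```text
time: 12.12
position: [0.3635, -0.4757, 0.2068]
tool_rot: [-1.028, 1.464, -1.462]
ft_force: [-1.6, -0.2, 0.4]
grip_width: 0.998
```

```bash
python3 - <<'E'
from h import *
s=ctrl.get_state();print(s["time"],s["position"])
for n,(y0,y1,x0,x1) in(("side",(100,195,180,300)),("top",(100,210,285,395))):
    im=ctrl.get_image(n);cv2.imwrite(f"pics/{n}6f.png",im)
    c=im[y0:y1,x0:x1];k=560/(y1-y0)
    cv2.imwrite(f"pics/{n}6.png",cv2.resize(c,None,fx=k,fy=k,interpolation=cv2.INTER_CUBIC))
    N,l,st,cc=cv2.connectedComponentsWithStats(redmask(im))
    print(n,[(cc[i].round(1),st[i]) for i in range(1,N) if st[i,4]>20])
E
```

```text
12.1167 [ 0.36349712 -0.47565607  0.20684674]
side [(array([238.6, 126.4]), array([236, 115,   8,  25, 130], dtype=int32)), (array([349.8, 130.5]), array([343, 120,  16,  22, 275], dtype=int32))]
top [(array([346.1, 151.1]), array([338, 146,  17,  11, 119], dtype=int32)), (array([353.2, 254.3]), array([349, 248,  10,  14, 117], dtype=int32))]
```

View pics/side6.png

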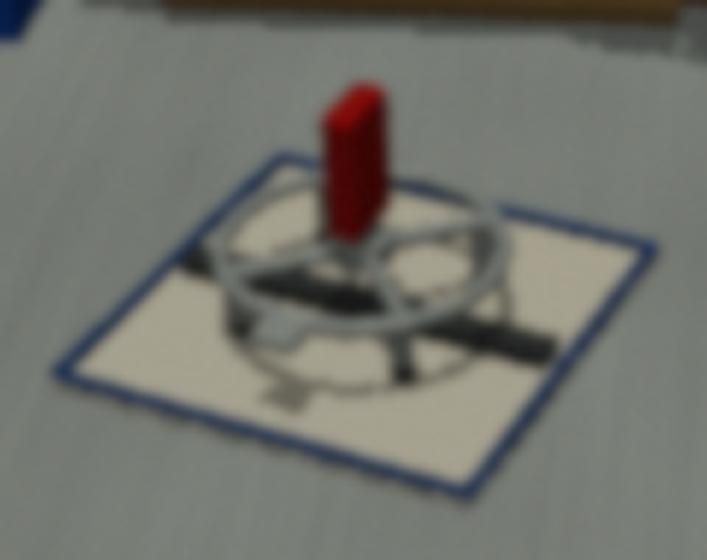

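View pics/top6.png

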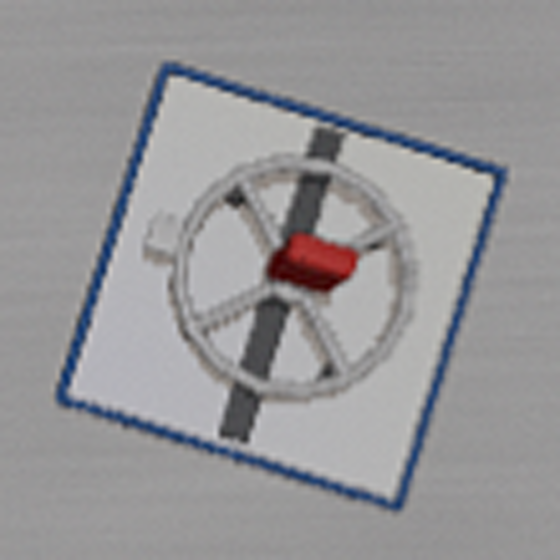

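View pics/top6f.png

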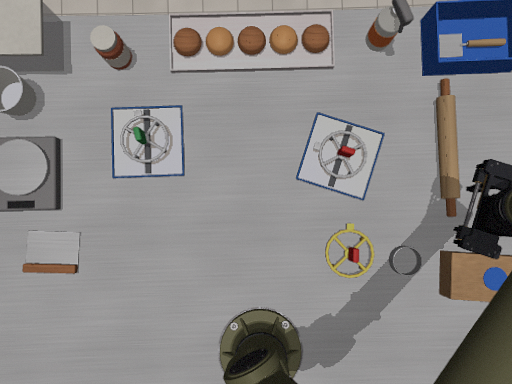

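Both crops show all four feet on white floor either side of the rib, the ring concentric with the tray and the grip upright. The feet I can see best are at top crop (235,198), (375,240) and (328,370). Next, a numeric check.

```bash
python3 - <<'E'
from h import *
tp=lambda x,y:(285+x*110/560-.4,100+y*110/560-.4);k=560/95
sp=lambda x,y:(180+x/k-.4,100+y/k-.4)
g,e=two((346.1,151.1),(238.6,126.4));print("grip c (blob)",g,e)
tf,e=two(tp(321,257),sp(356,102));print("top face",tf,e)
r=onz("top",[tp(293,276)],.042)[0];print("ring centre",r)
t=cv2.imread("pics/top6f.png");m=bluemask(t);m[:, :290]=0;m[:,395:]=0;m[:105]=0;m[210:]=0
P=onz("top",cv2.boxPoints(cv2.minAreaRect(cv2.findNonZero(m))),.009);c=P.mean(0);print("tray",c)
for q in(g,tf,r):print("off",(q-c)[:2]*1000)
v=tf-np.array([r[0],r[1],.042]);print("tilt deg",np.degrees(np.arctan2(np.hypot(*v[:2]),v[2])),"over",v[2])
tab=onz("top",[tp(160,240)],.037)[0]-r;print("yaw",np.degrees(np.arctan2(tab[1],tab[0])),np.hypot(*tab[:2]))
d=cv2.absdiff(cv2.imread("pics/top0.png"),t)[90:190,100:200];print("green diff",d.max())
s=ctrl.get_state();print(s["time"],s["ft_force"],abs(s["qd"]).max())
E
```

```text
grip c (blob) [ 0.53094338 -0.24242152  0.08003563] 0.0029347418981731732
top face [ 0.52730634 -0.239998    0.10849605] 0.0002005702216382737
ring centre [ 0.52844797 -0.24032664  0.042     ]
tray [ 0.52889101 -0.24046933  0.009     ]
off [ 2.05237178 -1.95218356]
off [-1.58467323  0.47133558]
off [-0.44303839  0.14269107]
tilt deg 1.0235192447529506 over 0.06649604768476153
yaw 72.09973310754218 0.07299008719172648
green diff 20
12.2167 [0.57473844 0.33685124 0.5304974 ] 0.049970724654510086
```

Emit:
play_rows(translation=[[0,0,0],[0,0,0],[0,0,0],[0,0,0],[0,0,0],[0,0,0],[0,0,0],[0,0,0],[0,0,0],[0,0,0]], turn=[[0,0,0],[0,0,0],[0,0,0],[0,0,0],[0,0,0],[0,0,0],[0,0,0],[0,0,0],[0,0,0],[0,0,0]], fingers=[1,1,1,1,1,1,1,1,1,1])

```text
time: 13.05
position: [0.3706, -0.4696, 0.2088]
tool_rot: [-1.029, 1.453, -1.455]
ft_force: [-0.1, 0.2, 0.1]
grip_width: 1.003
```

```bash
python3 -c "
from bench import ctrl
print(ctrl.get_state()['ft_force']);print(ctrl.close_job())"
```

```text
[-0.05264942  0.24595517  0.08064141]
the job is handed in; nothing more can be done
None
```

I gripped the red-gripped stand along its tilt, lifted it, levelled it and turned it 45° anticlockwise. I then set it down in the middle of its tray, let go and backed the arm off. I handed the job in at 13.05 s; no verdict was reported.

**Last checks, from the final pictures**
- **Height:** the grip centre is 80.0 mm above the worktop, with the two views disagreeing by about 3 mm. The target is 80 mm, give or take about 2.5 mm, so that mismatch is as large as the tolerance.
- **Position:** the ring centre is about 0.5 mm from the tray centre. The grip's own measurements put it 2–3 mm off, and the limit is 20 mm.
- **Tilt:** about 1°, which is within the measuring error; the limit is 2°.
- **Turn:** the tab bears about 72°, so the stand is square to the rib within 2°. The feet I could see are on white floor, clear of the rib.
- **Bystanders:** the green stand looks unchanged from the first picture, and I did not touch the yellow one.
- **Robot:** the force readings were near zero with the arm clear of everything.

**One disagreement:** the top of the grip measured 108.5 mm high where about 110 mm was expected. That is within the calibration error of about 2 mm.

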